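Find which way the canister cap opens and hold it off

ROBOT

A 6-joint arm with a two-finger parallel gripper is mounted at the origin on the work surface. World frame = base frame: x ahead of the robot, y to its left, z up, the work surface at z = 0. Lengths are in m, angles in rad, forces in N, time in s.
With the tool pointing down it reaches from about 0.25 to 0.725 m from the base axis. Payload 4 kg.
Tool frame: the origin (TCP) lies between the finger pads; the fingertips stand 11 mm ahead of it and the grasp point (between the pads) lies 8 mm behind it (bot.tip_extent is the distance from the TCP to the fingertips, in m); z points along the fingers, y is the line along which they close (so a half turn about z gives the same grasp; the last joint's range is limited). The gripper opens to 85 mm and grips with 20 to 120 N. Pads are 22 mm wide; open, the fingers measure 114 mm over their backs; the gripper's body (76 mm by 85 mm) begins 54 mm behind the grasp point. The pads swing forward as they close: fully open they stand 13 mm farther back than shut.
Start: joints at [1.115, 0.241, 0.005, 1.335, 0, 1.571], TCP at [0.22, 0.449, 0.208] pointing down, gripper open.
Joint ranges: [-2.72, 2.72], [-1.05, 1.87], [-1.09, 1.28], [-1.99, 2.15], [-1.42, 1.44], [-3.14, 3.14]. Speed limits (rad/s): [2.79, 2.79, 3.14, 3.14, 3.14, 3.14].

INTERFACE

Orientations are given as a unit quaternion [x, y, z, w].
In Python, from workcell import bot gives the robot as it stands. The module is installed in compiled form; this text tells all that it offers.
- The arm moves only by the tool drive_tool, never from a script. Its argument "rows" is a list of rows, each an object of numbers: "dx", "dy", "dz": the shift along the tool's x, y, z in units of 50 mm (1.0 is 50 mm); "wx", "wy", "wz": the turn, a rotation vector about the tool's x, y, z in units of 5 degrees (1.0 is 5 degrees); "hand": the finger opening in mm, from 0 to 85.4. A call has 1 to 20 rows; each row is the pose to reach, as a shift and turn from the pose commanded when the call began, along the tool's axes at that moment; what a row does not reach only later rows make up. A row lasts 1/10 s, in which the tool goes at most 50 mm and 8.59 degrees, less where a joint would pass 70% of its speed; a pose out of reach is approached as far as the arm can. A call with a gripper value outside its range is refused whole. The fingers move at their own pace and stop on an object; the grip force is fixed at half the most. Time passes only in rows, so rows that repeat a pose let the fingers close. It gives the time, the measured TCP pose, the force, the opening and the grip force at its end, in the units of the state.
- bot.get_obs(): the state, without advancing time (a new reading comes with each control period).
- bot.camera(name): name is "scene" or "side" or "wrist"; returns the picture (400x640x3 uint8, red, green, blue); there is no depth.
- bot.get_calibration(name): a dict with "vfov" (degrees; the focal length in pixels is half the picture's height over the tangent of half this angle, whatever the lens; pixels are square), "cx", "cy" (the principal point, pixels), "origin" and "rotation" of the camera in the world; the wrist camera has in their place "mount" (4x4, takes a point from camera to tool coordinates, whose origin is the TCP and whose axes are the flange's). Camera axes: x right, y up, looking along -z (the intrinsics and any distortion apply to the point x, -y, -z); pixel columns grow to the right and rows downward; lengths in m; the calibration is good to about 2 mm. A picture is of the moment at which its call begins: read the wrist's pose just before it. get_calibration takes no time and is no camera call.
- bot.job_done(): hands the job in; it is judged then, once.
Trained networks look in the newest picture that a camera, given by its name, has taken for a name from the list of things; names that differ only in an ending like _2 or _b are one class to them, and where a whole thing is asked for, a point or a joint stands for the part that bears it (a point fixed in the world has none). Each returns a list of dicts, best first, with "score" (0 to 1); they miss things now and then, are a little off and sometimes report something else, mostly with a low value. They report only what shows in the picture. A call takes as long as a camera call. They do not tell look-alikes from the thing itself.
- bot.look_for(camera, thing): "extent" ([centre column, centre row, width, height] in pixels, round what is visible of it).
- bot.outline_of(camera, thing): "region" (400x640 bool, what is visible of it) and "extent" ([centre column, centre row, width, height] in pixels, round what is visible of it).
The state is a dict: "clock": time; "joint_pos": joint angles; "joint_vel": joint speeds; "tau": joint torques, N m; "eef_pos": TCP position; "tool_rot": TCP orientation; "ft_force": force on the tool from outside, world axes, zero at the start; "ft_torque": the same for the moment, N m; "grip_width": finger opening in m; "grasp_force": force on a finger pad.
Only numpy, scipy, OpenCV 4.12 (cv2) and the standard library are available. Lean on these libraries where they do the work, as an engineer would, in place of code of your own. Each camera call takes 0.05 s, during which the arm holds its last target. There are 200 camera calls.

TASK

Take the orange cap off the strapped-down white canister so that it can be refilled: it opens with a quarter turn, but some of these caps are left-handed and nothing shows which, so try it gently both ways and do not pull or force it while it is locked; turn it free while it still sits on the neck, then lift it. Finish while still holding the cap in the gripper, upright and still, straight above the open mouth with about 8 to 10 cm of clear air below it. Leave everything else on the table where it stands.

Things in the scene. Friction and masses are not known exactly. Their poses are not given: they have to be found in the camera images.
- cap_grip (a point): Centre of the orange cap's grip bar: 60 mm long (this point's x), 20 mm wide (y), 44 mm tall, so 22 mm above the cap's flat round top (62 mm across) and 22 mm below the bar's top; z is up out of the cap. The cap's lower rim is 50 mm below this point; 150 g.
- cap: The orange cap; origin at the centre of its lower rim, axes as the grip's. It has 0.1 to 0.25 rad of play each way, then one way (random, not visible) a firm stop (over 2 N m of twist is forcing); the other way it turns on with little drag and no rise. From about 60 to 110 degrees its hidden lugs are clear and it lifts straight off (65 to 95 is best). Locked, it lifts only 1 to 2 mm.
- mouth (a point): Centre of the top of the canister's neck, under the cap, 184 mm above the table; the seated cap's grip centre is 27 mm above it. z is up, x runs along the canister's long side; the seated, locked cap has its bar along this x within 0.06 rad.
- canister: White plastic canister, 150 mm (its x) by 115 mm (its y), 160 mm tall to the shoulder plus the neck, blue strap; held fast in a steel tray screwed to the table. Origin at the centre of the underside, on the table; z up.
- tin_red: Bystander: red-banded food tin, 74 mm across, 110 mm tall. Origin at the centre of its underside.
- tin_green: Bystander: green-banded food tin, 74 mm across, 110 mm tall. Origin at the centre of its underside.
- jar: Bystander: glass jar with yellow lid, 70 mm across, 100 mm tall. Origin at the centre of its underside.
- water: Bystander: water bottle with blue label, 64 mm across, 200 mm tall. Origin at the centre of its underside.
- mug: Bystander: blue mug, 80 mm across, 90 mm tall. Origin at the centre of its underside.
- tape: Bystander: cardboard tape core standing on its flat face, 90 mm across, 48 mm tall. Origin at the centre of its underside.
Mind the look-alikes: they are no part of the job. There is more than one size of the cap; the one meant has the size given above.

How it is judged:
On the way, in this order (a step that is already met when the one before it is completed fails the run):
1. the cap is turned past its lock (more than 50 degrees either way) while it still sits on the neck (angle between the x axis of cap_grip and the x axis of mouth, either way round above 0.87 rad and z of cap_grip in the frame of mouth below 0.036 m), for 0.05 s.
2. the cap is lifted clear above the mouth in the gripper (z of cap_grip in the frame of mouth above 0.11 m and horizontal distance between cap_grip and mouth below 0.05 m and angle between cap_grip's own z axis and vertical below 0.25 rad and contact force between the fingers and cap above 1 N and contact force between cap and canister below 0.2 N), for 0.2 s.
At the end, for the whole second after the job is handed in: the gripper holds the cap still and upright (within 14 degrees), over the mouth (within 50 mm sideways), its lower rim more than 60 mm above the top of the neck, and the cap does not touch the canister (all of step 2 and linear speed of cap below 0.03 m/s); the arm keeps its last pose, push and grip.
It fails at once if the locked cap is pulled or forced against the canister (over 150 N) (contact force between cap and canister above 150 N).
It fails at once if a bystander is moved by more than 30 mm or tipped (distance of any of tin_red, tin_green, jar, water, mug, tape from where it was at the start of the episode above 0.03 m or angle between any of tin_red, tin_green, jar, water, mug, tape's own z axis and vertical above 0.4 rad).
It also fails if it takes over 48 s, if anything falls off the work surface, if the arm or the gripper's body presses on something with over 40 N, if the wrist force passes 120 N, or if a joint passes its speed limit or range.

## Working session

There is one attempt and no reset: what is moved stays moved. The work goes in short steps, Python scripts to look and compute and a tool call to move; the robot and the scene stay as the last step left them, time stands still between calls to the robot, and variables do not carry over. Pictures are saved under pics/ and viewed, at most 10 in all, crops included, and the job is handed in when it is done.

Besides the shell and the picture viewer there is one more tool, called after "Call:" as name([rows], argument=value, ...), one row to a line, values as JSON. drive_tool: Moves the arm, as the interface text tells. Its arguments: {"type":"object","properties":{"rows":{"type":"array","items":{"type":"object","properties":{"dx":{"type":"number"},"dy":{"type":"number"},"dz":{"type":"number"},"wx":{"type":"number"},"wy":{"type":"number"},"wz":{"type":"number"},"hand":{"type":"number"}}}}},"required":["rows"]}

```bash
mkdir -p pics; cat > h.py <<'E'
import numpy as np, cv2
from workcell import bot
from scipy.spatial.transform import Rotation as R
def save(n,img): cv2.imwrite(f'pics/{n}.png',img[:,:,::-1])
E
python3 - <<'E'
from h import *
a=bot.camera('scene');b=bot.camera('side')
save('scene',a);save('side',b)
for c in('scene','side'):
    print(c,{k:np.round(v,4).tolist() if not isinstance(v,str) else v for k,v in bot.get_calibration(c).items()})
    for t in('cap','canister'):
        for d in bot.look_for(c,t): print(t,np.round(d['extent'],1),round(d['score'],2))
print(bot.get_calibration('wrist'))
o=bot.get_obs();print(o['clock'],o['eef_pos'],o['tool_rot'],o['grip_width'])
E
```

```text
scene {'vfov': 42.3285, 'cx': 312.9577, 'cy': 205.6143, 'origin': [1.7103, -0.047, 1.408], 'rotation': [0.2634, 0.2528, 0.6347, 0.6811]}
cap [250.6 208.4  11.9  14.6] 0.51
canister [290.  232.9  59.3  77.4] 0.8
side {'vfov': 55.1396, 'cx': 325.3015, 'cy': 198.7818, 'origin': [0.0498, -0.9044, 0.8458], 'rotation': [0.4572, -0.1233, -0.2055, 0.8565]}
cap [342.9 200.2  16.7  33.1] 0.77
cap [317.2 285.4  14.4  21.9] 0.61
cap [293.6 252.6  12.9  17.6] 0.54
canister [337.4 235.2  64.3  74.9] 0.96
{'vfov': 70.42818015116875, 'cx': 323.6442980991374, 'cy': 193.67115651961805, 'mount': array([[-1.29097425e-03,  9.50536128e-01,  3.10611337e-01,
         7.96778903e-02],
       [ 9.99998944e-01,  1.01984326e-03,  1.03529714e-03,
        -1.37191269e-03],
       [ 6.67312455e-04,  3.10612346e-01, -9.50536441e-01,
        -1.65854950e-01],
       [ 0.00000000e+00,  0.00000000e+00,  0.00000000e+00,
         1.00000000e+00]])}
0.3 [0.22000834 0.44874728 0.20809002] [ 2.25940816e-01  9.74140962e-01 -3.59442778e-04 -7.08614786e-05] 0.08508038802213876
```

View pics/scene.png

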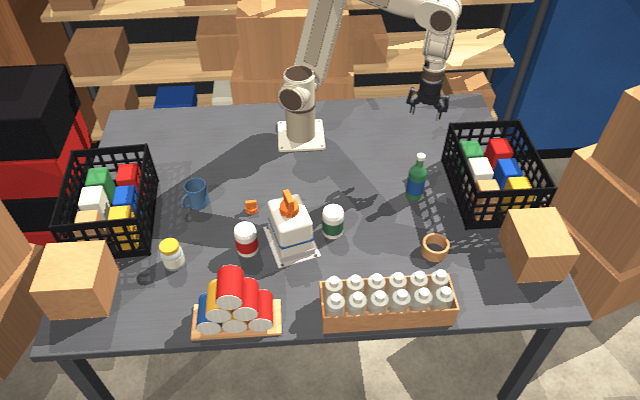

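View pics/side.png

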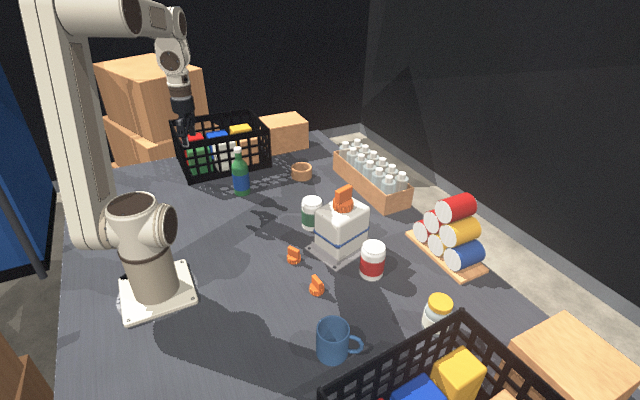

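Candidates for the cap: the one on the canister at scene (289,205), side (343,200). Two loose small caps lie on the table at side (293,253), which is scene (251,207), and side (317,285), which is probably hidden in scene. I choose the one on the canister, triangulate it, and will check it from close up.

```bash
cat >> h.py <<'E'
def cam(name,obs=None):
    c=bot.get_calibration(name); f=200/np.tan(np.radians(c['vfov'])/2)
    if name=='wrist':
        T=np.eye(4);T[:3,:3]=R.from_quat(obs['tool_rot']).as_matrix();T[:3,3]=obs['eef_pos'];M=T@c['mount']
        return f,c['cx'],c['cy'],M[:3,3],M[:3,:3]
    r=np.array(c['rotation']); r=R.from_quat(r).as_matrix() if r.size==4 else r
    return f,c['cx'],c['cy'],np.array(c['origin']),r
def ray(C,u,v):
    f,cx,cy,o,r=C; d=r@np.array([(u-cx)/f,-(v-cy)/f,-1]); return o,d/np.linalg.norm(d)
def atz(C,u,v,z):
    o,d=ray(C,u,v); return o+d*(z-o[2])/d[2]
def proj(C,p):
    f,cx,cy,o,r=C; q=r.T@(np.asarray(p)-o); return cx-f*q[0]/q[2], cy+f*q[1]/q[2]
E
python3 - <<'E'
from h import *
A=cam('scene');B=cam('side')
print('scene table',atz(A,289,205,.22),'side',atz(B,343,200,.22))
print('caps',atz(A,251,207,.03),atz(B,293,255,.02),atz(B,317,287,.02))
for n,(u,v) in dict(red=(246,229),green=(333,211)).items(): print(n,atz(A,u,v,.11))
for n,(u,v) in dict(red=(373,246),green=(312,201)).items(): print(n,atz(B,u,v,.11))
# canister shoulder corners
print([atz(A,u,v,.16).round(3) for u,v in((270,204),(299,198),(312,231),(278,240))])
bot.camera('scene');
for c in('scene','side'):
  save('z_'+c,cv2.resize(bot.camera(c)[150:270,230:410],None,fx=4,fy=4,interpolation=2))
E
```

```text
scene table [ 0.60282074 -0.06050319  0.22      ] side [ 0.54675172 -0.10187317  0.22      ]
caps [ 0.42513304 -0.20078598  0.03      ] [ 0.4033341  -0.05089852  0.02      ] [ 0.41029505 -0.20756212  0.02      ]
red [ 0.59741313 -0.20684507  0.11      ]
green [0.53937619 0.08615923 0.11      ]
red [ 0.59177586 -0.21179392  0.11      ]
green [0.53442647 0.08025872 0.11      ]
[array([ 0.538, -0.124,  0.16 ]), array([ 0.518, -0.027,  0.16 ]), array([0.664, 0.007, 0.16 ]), array([ 0.693, -0.1  ,  0.16 ])]
```

View pics/z_scene.png

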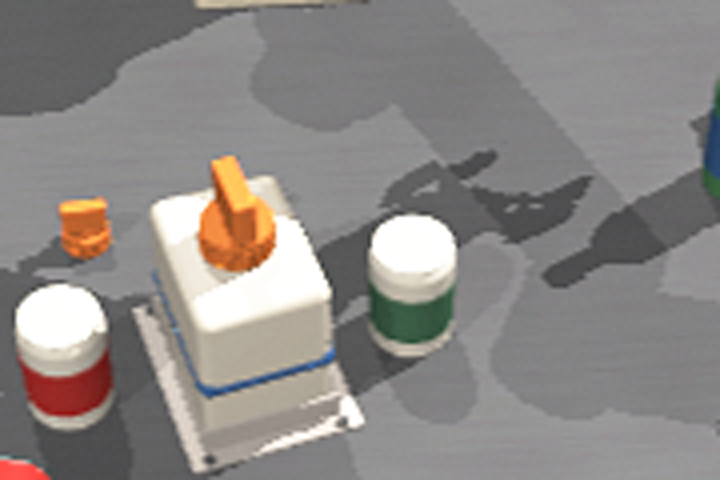

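```bash
python3 - <<'E'
from h import *
A=cam('scene');B=cam('side')
(o1,d1),(o2,d2)=ray(A,289,200),ray(B,343,201)
t=np.linalg.lstsq(np.c_[d1,-d2],o2-o1,rcond=None)[0]
p,q=o1+t[0]*d1,o2+t[1]*d2;print(p,q)
m=(p+q)/2
# shift in tool frame to be above at z .36
o=bot.get_obs();r=R.from_quat(o['tool_rot'])
for z in(.36,):
  print((r.inv().apply(np.array([m[0],m[1],z])-o['eef_pos'])/.05).round(2))
E
```

```text
[ 0.55992921 -0.05998279  0.19762997] [ 0.56698774 -0.06953718  0.19102342]
[-10.69  -6.2   -3.03]
```

View pics/z_side.png

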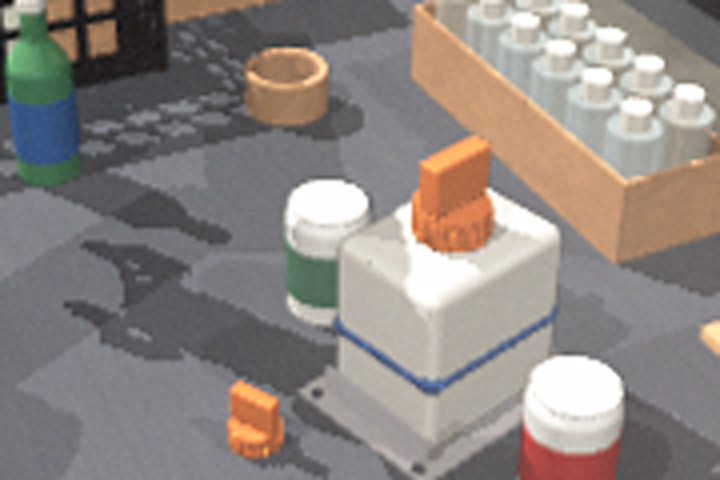

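The picked cap (crop (453,195), side (343,199)) has a bar on a ribbed round top and sits on the strapped canister. The loose caps are much smaller. Moving above it.

Call:
drive_tool([
  {"dz": -1},
  {"dz": -2},
  {"dz": -3},
  {"dx": -1, "dy": -0.6, "dz": -3, "wz": 1.7},
  {"dx": -1.6, "dy": -0.9, "dz": -3, "wz": 3.4},
  {"dx": -2.4, "dy": -1.4, "dz": -3, "wz": 5.1},
  {"dx": -3.2, "dy": -1.9, "dz": -3, "wz": 6.8},
  {"dx": -4, "dy": -2.3, "dz": -3, "wz": 8.5},
  {"dx": -4.8, "dy": -2.8, "dz": -3, "wz": 10.2},
  {"dx": -5.6, "dy": -3.2, "dz": -3, "wz": 11.9},
  {"dx": -6.4, "dy": -3.7, "dz": -3, "wz": 13.6},
  {"dx": -7.2, "dy": -4.2, "dz": -3, "wz": 15.3},
  {"dx": -8, "dy": -4.6, "dz": -3, "wz": 17},
  {"dx": -8.8, "dy": -5.1, "dz": -3, "wz": 18.7},
  {"dx": -9.6, "dy": -5.6, "dz": -3, "wz": 20.4},
  {"dx": -10.7, "dy": -6.2, "dz": -3, "wz": 22},
  {"dx": -10.7, "dy": -6.2, "dz": -3, "wz": 23.7},
  {"dx": -10.7, "dy": -6.2, "dz": -3, "wz": 25.4},
  {"dx": -10.7, "dy": -6.2, "dz": -3, "wz": 27.1},
  {"dx": -10.7, "dy": -6.2, "dz": -3, "wz": 28.6},
])

```text
invalid input at $.rows[0]: expected keys dx, dy, dz, wx, wy, wz, hand
```

Call:
drive_tool([
  {"dz": 0},
  {"dz": 0},
  {"dz": 0},
])

```text
invalid input at $.rows[0]: expected keys dx, dy, dz, wx, wy, wz, hand
```

```bash
python3 - <<'E'
from h import *
o=bot.get_obs();a=bot.camera('wrist');save('w1',a)
print(o['clock'],o['eef_pos'],R.from_quat(o['tool_rot']).as_matrix().round(3).tolist(),o['joint_pos'].round(2))
for d in bot.outline_of('wrist','cap'): print(d['extent'],d['score'],d['region'].sum())
E
```

```text
0.45 [0.22008827 0.4488907  0.20832037] [[-0.898, 0.44, -0.0], [0.44, 0.898, -0.0], [-0.0, -0.0, -1.0]] [ 1.11  0.24  0.    1.34 -0.    1.57]
```

View pics/w1.png

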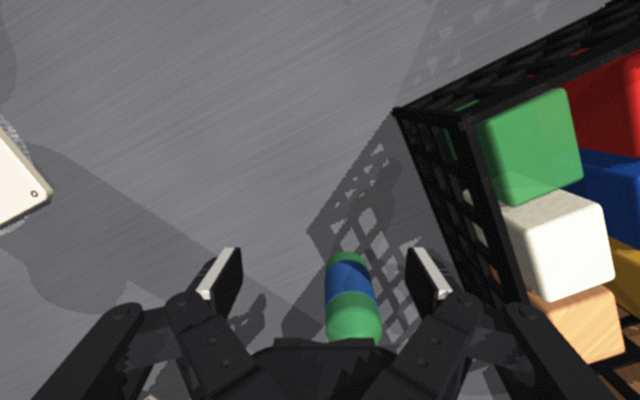

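The view is still the start pose, with the bottle near pixel (352,300) between the fingers. All keys are required, so I'm resending, rising first.

Call:
drive_tool([
  {"dx": 0, "dy": 0, "dz": -1, "wx": 0, "wy": 0, "wz": 0, "hand": 85},
  {"dx": 0, "dy": 0, "dz": -2, "wx": 0, "wy": 0, "wz": 0, "hand": 85},
  {"dx": 0, "dy": 0, "dz": -3, "wx": 0, "wy": 0, "wz": 0, "hand": 85},
  {"dx": -1, "dy": -0.6, "dz": -3, "wx": 0, "wy": 0, "wz": 1.7, "hand": 85},
  {"dx": -1.6, "dy": -0.9, "dz": -3, "wx": 0, "wy": 0, "wz": 3.4, "hand": 85},
  {"dx": -2.4, "dy": -1.4, "dz": -3, "wx": 0, "wy": 0, "wz": 5.1, "hand": 85},
  {"dx": -3.2, "dy": -1.9, "dz": -3, "wx": 0, "wy": 0, "wz": 6.8, "hand": 85},
  {"dx": -4, "dy": -2.3, "dz": -3, "wx": 0, "wy": 0, "wz": 8.5, "hand": 85},
  {"dx": -4.8, "dy": -2.8, "dz": -3, "wx": 0, "wy": 0, "wz": 10.2, "hand": 85},
  {"dx": -5.6, "dy": -3.2, "dz": -3, "wx": 0, "wy": 0, "wz": 11.9, "hand": 85},
  {"dx": -6.4, "dy": -3.7, "dz": -3, "wx": 0, "wy": 0, "wz": 13.6, "hand": 85},
  {"dx": -7.2, "dy": -4.2, "dz": -3, "wx": 0, "wy": 0, "wz": 15.3, "hand": 85},
  {"dx": -8, "dy": -4.6, "dz": -3, "wx": 0, "wy": 0, "wz": 17, "hand": 85},
  {"dx": -8.8, "dy": -5.1, "dz": -3, "wx": 0, "wy": 0, "wz": 18.7, "hand": 85},
  {"dx": -9.6, "dy": -5.6, "dz": -3, "wx": 0, "wy": 0, "wz": 20.4, "hand": 85},
  {"dx": -10.7, "dy": -6.2, "dz": -3, "wx": 0, "wy": 0, "wz": 22.1, "hand": 85},
  {"dx": -10.7, "dy": -6.2, "dz": -3, "wx": 0, "wy": 0, "wz": 23.8, "hand": 85},
  {"dx": -10.7, "dy": -6.2, "dz": -3, "wx": 0, "wy": 0, "wz": 25.5, "hand": 85},
  {"dx": -10.7, "dy": -6.2, "dz": -3, "wx": 0, "wy": 0, "wz": 27.2, "hand": 85},
  {"dx": -10.7, "dy": -6.2, "dz": -3, "wx": 0, "wy": 0, "wz": 28.6, "hand": 85},
])

```text
clock: 2.55
eef_pos: [0.5642, -0.0654, 0.3581]
tool_rot: [0.996, 0.092, -0.0, -0.0]
ft_force: [-0.0, 0.1, 0.3]
grip_width: 0.085
grasp_force: 0.0
```

Call:
drive_tool([
  {"dx": 0, "dy": 0, "dz": 0, "wx": 0, "wy": 0, "wz": 0, "hand": 85},
  {"dx": 0, "dy": 0, "dz": 0, "wx": 0, "wy": 0, "wz": 0, "hand": 85},
  {"dx": 0, "dy": 0, "dz": 0, "wx": 0, "wy": 0, "wz": 0, "hand": 85},
])

```text
clock: 2.85
eef_pos: [0.564, -0.0648, 0.3584]
tool_rot: [0.995, 0.096, 0.0, 0.0]
ft_force: [-0.0, 0.3, 0.2]
grip_width: 0.0853
grasp_force: 0.0
```

```bash
python3 - <<'E'
from h import *
o=bot.get_obs();a=bot.camera('wrist');save('w2',a)
print(o['clock'],o['eef_pos'],R.from_quat(o['tool_rot']).as_matrix().round(3).tolist(),o['joint_pos'].round(2))
np.savez('w2.npz',p=o['eef_pos'],q=o['tool_rot'])
for d in bot.outline_of('wrist','cap'): print(d['extent'],d['score'],d['region'].sum())
E
```

```text
2.85 [ 0.56401194 -0.06480256  0.35844788] [[0.982, 0.191, 0.0], [0.191, -0.982, -0.0], [0.0, 0.0, -1.0]] [-0.11  0.39  0.6   1.78 -0.    2.84]
[377.6, 234.8, 23.9, 21.6] 0.72 508
[302.1, 226.4, 27.7, 24.1] 0.71 454
```

View pics/w2.png

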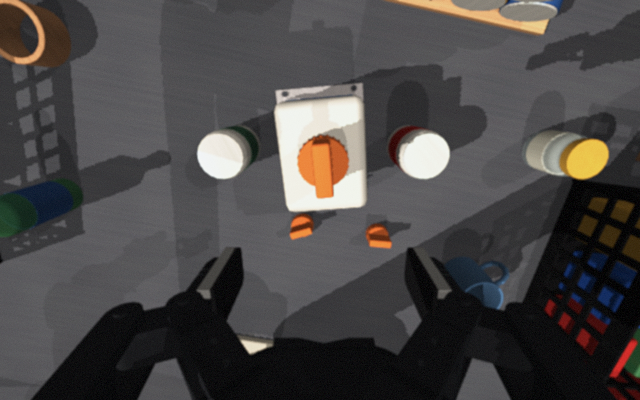

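```bash
python3 - <<'E'
from h import *
w=np.load('w2.npz');C=cam('wrist',dict(eef_pos=w['p'],tool_rot=w['q']))
p=atz(C,317,140,.233);q=atz(C,325,196,.233);print(p,q,np.linalg.norm(p-q),(p+q)/2,np.degrees(np.arctan2(*(p-q)[1::-1])))
print([atz(C,u,v,.16).round(3) for u,v in((278,101),(362,97),(287,210),(366,207))])
E
```

```text
[ 0.60323853 -0.05150995  0.233     ] [ 0.54564562 -0.07101224  0.233     ] 0.060805286057247804 [ 0.57444208 -0.0612611   0.233     ] 18.707283930346126
[array([0.631, 0.004, 0.16 ]), array([ 0.655, -0.096,  0.16 ]), array([ 0.491, -0.028,  0.16 ]), array([ 0.516, -0.134,  0.16 ])]
```

Call:
drive_tool([
  {"dx": 0, "dy": 0, "dz": 0, "wx": 0, "wy": 0, "wz": -1.7, "hand": 85},
  {"dx": 0, "dy": 0, "dz": 0, "wx": 0, "wy": 0, "wz": -3.4, "hand": 85},
  {"dx": 0, "dy": 0, "dz": 0, "wx": 0, "wy": 0, "wz": -5.1, "hand": 85},
  {"dx": 0, "dy": 0, "dz": 0, "wx": 0, "wy": 0, "wz": -6.8, "hand": 85},
  {"dx": 0, "dy": 0, "dz": 0, "wx": 0, "wy": 0, "wz": -8.5, "hand": 85},
  {"dx": 0, "dy": 0, "dz": 0, "wx": 0, "wy": 0, "wz": -10.2, "hand": 85},
  {"dx": 0, "dy": 0, "dz": 0, "wx": 0, "wy": 0, "wz": -11.9, "hand": 85},
  {"dx": 0, "dy": 0, "dz": 0, "wx": 0, "wy": 0, "wz": -13.6, "hand": 85},
  {"dx": 0, "dy": 0, "dz": 0, "wx": 0, "wy": 0, "wz": -15.3, "hand": 85},
  {"dx": 0, "dy": 0, "dz": 0, "wx": 0, "wy": 0, "wz": -17, "hand": 85},
  {"dx": 0, "dy": 0, "dz": 0, "wx": 0, "wy": 0, "wz": -18.7, "hand": 85},
  {"dx": 0, "dy": 0, "dz": 0, "wx": 0, "wy": 0, "wz": -20.4, "hand": 85},
  {"dx": 0, "dy": 0, "dz": 0, "wx": 0, "wy": 0, "wz": -22.1, "hand": 85},
  {"dx": 0, "dy": 0, "dz": 0, "wx": 0, "wy": 0, "wz": -23.8, "hand": 85},
  {"dx": 0, "dy": 0, "dz": 0, "wx": 0, "wy": 0, "wz": -25.5, "hand": 85},
  {"dx": 0, "dy": 0, "dz": 0, "wx": 0, "wy": 0, "wz": -27.2, "hand": 85},
  {"dx": 0, "dy": 0, "dz": 0, "wx": 0, "wy": 0, "wz": -28.9, "hand": 85},
  {"dx": 0, "dy": 0, "dz": 0, "wx": 0, "wy": 0, "wz": -30.6, "hand": 85},
  {"dx": 0, "dy": 0, "dz": 0, "wx": 0, "wy": 0, "wz": -32.3, "hand": 85},
  {"dx": 0, "dy": 0, "dz": 0, "wx": 0, "wy": 0, "wz": -34, "hand": 85},
])

```text
clock: 4.95
eef_pos: [0.564, -0.0648, 0.3585]
tool_rot: [-0.011, 1.0, -0.0, 0.0]
ft_force: [0.0, -0.9, -0.4]
grip_width: 0.085
grasp_force: 0.0
```

Call:
drive_tool([
  {"dx": -0.2, "dy": 0.07, "dz": 0.5, "wx": 0, "wy": 0, "wz": -1.5, "hand": 85},
  {"dx": -0.2, "dy": 0.07, "dz": 1, "wx": 0, "wy": 0, "wz": -3, "hand": 85},
  {"dx": -0.2, "dy": 0.07, "dz": 1, "wx": 0, "wy": 0, "wz": -3, "hand": 85},
  {"dx": -0.2, "dy": 0.07, "dz": 1, "wx": 0, "wy": 0, "wz": -3, "hand": 85},
])

```text
clock: 5.35
eef_pos: [0.5736, -0.0612, 0.3086]
tool_rot: [-0.137, 0.991, 0.0, -0.0]
ft_force: [-0.3, -0.1, 0.9]
grip_width: 0.0849
grasp_force: 0.0
```

```bash
python3 - <<'E'
from h import *
o=bot.get_obs();a=bot.camera('wrist')
print(o['clock'],o['eef_pos'],R.from_quat(o['tool_rot']).as_matrix().round(3).tolist(),o['joint_pos'].round(2))
np.savez('w3.npz',p=o['eef_pos'],q=o['tool_rot'])
a=np.ascontiguousarray(a);C=cam('wrist',o)
# predicted bar top outline with the estimate, for comparison
c=np.array([.5744,-.0613,.233]);y=np.radians(16.5);ex=np.array([np.cos(y),np.sin(y),0]);ey=np.array([-ex[1],ex[0],0])
P=np.array([proj(C,c+sx*.03*ex+sy*.01*ey) for sx,sy in((1,1),(1,-1),(-1,-1),(-1,1))]);print(P.round(1).tolist())
u0,v0=P.mean(0).astype(int)
u0-=75;v0=max(v0-70,0)
b=cv2.resize(a[v0:v0+130,u0:u0+150],None,fx=5,fy=5,interpolation=2)[:600]
cv2.polylines(b,[((P-[u0,v0])*5).astype(int)],True,(0,0,255),1)
print(u0,v0);save('w3',b)
E
```

```text
5.35 [ 0.57362314 -0.06115061  0.30864625] [[-0.962, -0.272, -0.001], [-0.272, 0.962, 0.0], [0.001, 0.0, -1.0]] [-0.11  0.39  0.47  1.65 -0.   -0.38]
[[335.8, 226.8], [314.4, 227.0], [312.7, 163.7], [335.7, 163.4]]
249 125
```

View pics/w3.png

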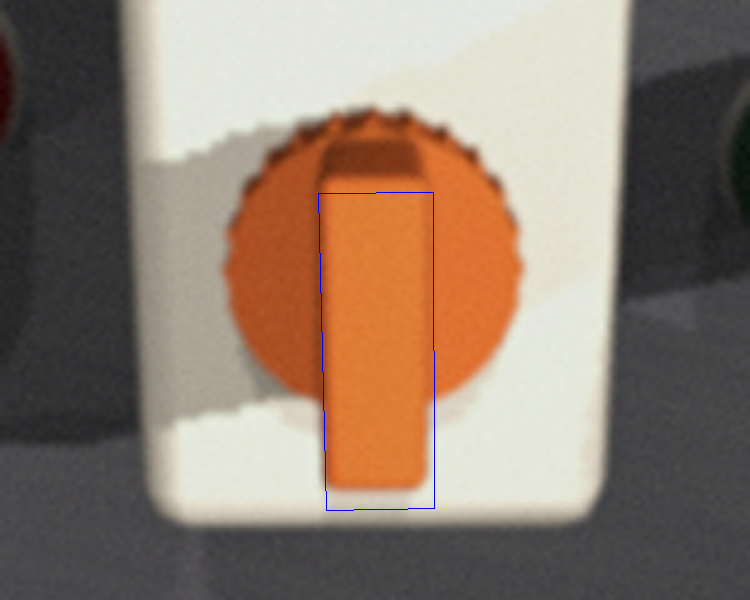

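The bar top is centred at crop (375,333), 3 mm nearer the base than estimated, and its yaw matches the tool. The disc and bar proportions match the described cap (60 mm bar). Descending.

Call:
drive_tool([
  {"dx": 0.05, "dy": 0, "dz": 0.4, "wx": 0, "wy": 0, "wz": -0.1, "hand": 70},
  {"dx": 0.05, "dy": 0, "dz": 0.8, "wx": 0, "wy": 0, "wz": -0.1, "hand": 60},
  {"dx": 0.05, "dy": 0, "dz": 1.2, "wx": 0, "wy": 0, "wz": -0.1, "hand": 60},
  {"dx": 0.05, "dy": 0, "dz": 1.5, "wx": 0, "wy": 0, "wz": -0.1, "hand": 60},
  {"dx": 0.05, "dy": 0, "dz": 1.8, "wx": 0, "wy": 0, "wz": -0.1, "hand": 60},
  {"dx": 0.05, "dy": 0, "dz": 2.0, "wx": 0, "wy": 0, "wz": -0.1, "hand": 60},
  {"dx": 0.05, "dy": 0, "dz": 2.07, "wx": 0, "wy": 0, "wz": -0.1, "hand": 60},
  {"dx": 0.05, "dy": 0, "dz": 2.07, "wx": 0, "wy": 0, "wz": -0.1, "hand": 50},
  {"dx": 0.05, "dy": 0, "dz": 2.07, "wx": 0, "wy": 0, "wz": -0.1, "hand": 40},
  {"dx": 0.05, "dy": 0, "dz": 2.07, "wx": 0, "wy": 0, "wz": -0.1, "hand": 30},
  {"dx": 0.05, "dy": 0, "dz": 2.07, "wx": 0, "wy": 0, "wz": -0.1, "hand": 25},
  {"dx": 0.05, "dy": 0, "dz": 2.07, "wx": 0, "wy": 0, "wz": -0.1, "hand": 25},
  {"dx": 0.05, "dy": 0, "dz": 2.07, "wx": 0, "wy": 0, "wz": -0.1, "hand": 25},
])

```text
clock: 6.7
eef_pos: [0.5716, -0.0619, 0.2051]
tool_rot: [-0.142, 0.99, -0.0, 0.0]
ft_force: [-0.8, -0.3, 0.2]
grip_width: 0.0248
grasp_force: 0.0
```

Call:
drive_tool([
  {"dx": 0, "dy": 0, "dz": 0, "wx": 0, "wy": 0, "wz": 0, "hand": 18},
  {"dx": 0, "dy": 0, "dz": 0, "wx": 0, "wy": 0, "wz": 0, "hand": 10},
  {"dx": 0, "dy": 0, "dz": 0, "wx": 0, "wy": 0, "wz": 0, "hand": 0},
  {"dx": 0, "dy": 0, "dz": 0, "wx": 0, "wy": 0, "wz": 0, "hand": 0},
  {"dx": 0, "dy": 0, "dz": 0, "wx": 0, "wy": 0, "wz": 0, "hand": 0},
])

```text
clock: 7.2
eef_pos: [0.5718, -0.062, 0.2053]
tool_rot: [-0.142, 0.99, -0.0, 0.0]
ft_force: [0.1, 0.0, 3.3]
grip_width: 0.0179
grasp_force: 58.8
```

```bash
python3 - <<'E'
from h import *
o=bot.get_obs();print({k:np.round(v,3).tolist() for k,v in o.items()})
E
```

```text
{'clock': 7.2, 'joint_pos': [-0.108, 0.392, 0.209, 1.387, -0.0, -0.394], 'joint_vel': [0.001, 0.001, -0.001, -0.001, -0.001, 0.002], 'tau': [0.232, -42.744, 24.324, -0.102, 0.107, 0.001], 'eef_pos': [0.572, -0.062, 0.205], 'tool_rot': [-0.142, 0.99, -0.0, 0.0], 'ft_force': [0.137, 0.042, 3.296], 'ft_torque': [-0.054, 0.029, -0.008], 'grasp_force': 58.811, 'grip_width': 0.018}
```

Gripped. Now trying one way gently.

Call:
drive_tool([
  {"dx": 0, "dy": 0, "dz": 0, "wx": 0, "wy": 0, "wz": 0.3, "hand": 0},
  {"dx": 0, "dy": 0, "dz": 0, "wx": 0, "wy": 0, "wz": 0.6, "hand": 0},
  {"dx": 0, "dy": 0, "dz": 0, "wx": 0, "wy": 0, "wz": 0.9, "hand": 0},
  {"dx": 0, "dy": 0, "dz": 0, "wx": 0, "wy": 0, "wz": 1.2, "hand": 0},
])

```text
clock: 7.6
eef_pos: [0.5717, -0.0619, 0.2053]
tool_rot: [-0.089, 0.996, -0.0, 0.0]
ft_force: [-0.5, 0.1, 4.3]
grip_width: 0.0177
grasp_force: 59.0
```

```bash
cat > s.py <<'E'
from h import *
o=bot.get_obs();r=R.from_quat(o['tool_rot']).as_matrix()
print(o['clock'],'yaw',np.degrees(np.arctan2(-r[1,0],-r[0,0])).round(2),o['eef_pos'].round(4),'F',o['ft_force'].round(2),'M',o['ft_torque'].round(3),'tau6',o['tau'][5].round(3),o['grip_width'].round(4),o['grasp_force'].round(1))
E
python3 s.py
```

```text
Traceback (most recent call last):
  File "s.py", line 3, in <module>
    print(o['clock'],'yaw',np.degrees(np.arctan2(-r[1,0],-r[0,0])).round(2),o['eef_pos'].round(4),'F',o['ft_force'].round(2),'M',o['ft_torque'].round(3),'tau6',o['tau'][5].round(3),o['grip_width'].round(4),o['grasp_force'].round(1))
                                                                                                                                                                                     ^^^^^^^^^^^^^^^^^^^^^
AttributeError: 'float' object has no attribute 'round'
```

```bash
sed -i "s/o\['grip_width'\].round(4),o\['grasp_force'\].round(1)/o['grip_width'],o['grasp_force']/" s.py; python3 s.py
```

```text
7.6 yaw 10.26 [ 0.5717 -0.0619  0.2053] F [-0.54  0.12  4.29] M [0.048 0.123 0.053] tau6 -0.18 0.017698449615990635 59.01725649833679
```

Call:
drive_tool([
  {"dx": 0, "dy": 0, "dz": 0, "wx": 0, "wy": 0, "wz": 0.2, "hand": 0},
  {"dx": 0, "dy": 0, "dz": 0, "wx": 0, "wy": 0, "wz": 0.4, "hand": 0},
])

```text
clock: 7.8
eef_pos: [0.5718, -0.0619, 0.2053]
tool_rot: [-0.072, 0.997, 0.0, 0.0]
ft_force: [-0.3, -0.2, 5.6]
grip_width: 0.0176
grasp_force: 59.0
```

```bash
python3 s.py
```

```text
7.8 yaw 8.28 [ 0.5718 -0.0619  0.2053] F [-0.26 -0.21  5.6 ] M [0.076 0.122 0.027] tau6 -0.107 0.017590793074372425 59.00941550731659
```

Call:
drive_tool([
  {"dx": 0, "dy": 0, "dz": 0, "wx": 0, "wy": 0, "wz": 0.2, "hand": 0},
  {"dx": 0, "dy": 0, "dz": 0, "wx": 0, "wy": 0, "wz": 0.4, "hand": 0},
])

```text
clock: 8.0
eef_pos: [0.5718, -0.0618, 0.2053]
tool_rot: [-0.055, 0.998, 0.0, 0.0]
ft_force: [-1.5, -0.5, 5.4]
grip_width: 0.018
grasp_force: 59.0
```

```bash
python3 s.py
```

```text
8.0 yaw 6.29 [ 0.5718 -0.0618  0.2053] F [-1.47 -0.51  5.37] M [0.033 0.043 0.033] tau6 -0.108 0.01802900354401178 59.00114715099335
```

Call:
drive_tool([
  {"dx": 0, "dy": 0, "dz": 0, "wx": 0, "wy": 0, "wz": 0.2, "hand": 0},
  {"dx": 0, "dy": 0, "dz": 0, "wx": 0, "wy": 0, "wz": 0.4, "hand": 0},
])

```text
clock: 8.2
eef_pos: [0.5719, -0.0618, 0.2053]
tool_rot: [-0.037, 0.999, 0.0, 0.0]
ft_force: [0.2, 0.6, 5.0]
grip_width: 0.0174
grasp_force: 59.0
```

```bash
python3 s.py
```

```text
8.2 yaw 4.29 [ 0.5719 -0.0618  0.2053] F [0.23 0.63 4.96] M [0.065 0.13  0.054] tau6 -0.108 0.01743226510143445 58.994282484054565
```

Call:
drive_tool([
  {"dx": 0, "dy": 0, "dz": 0, "wx": 0, "wy": 0, "wz": 0.2, "hand": 0},
  {"dx": 0, "dy": 0, "dz": 0, "wx": 0, "wy": 0, "wz": 0.3, "hand": 0},
])

```text
clock: 8.4
eef_pos: [0.5719, -0.0618, 0.2053]
tool_rot: [-0.024, 1.0, 0.0, 0.0]
ft_force: [-0.1, -0.0, 5.6]
grip_width: 0.0176
grasp_force: 59.0
```

```bash
python3 s.py
```

```text
8.4 yaw 2.8 [ 0.5719 -0.0618  0.2053] F [-0.06 -0.02  5.61] M [0.062 0.056 0.049] tau6 -0.004 0.01759926840683976 58.98952782154083
```

Call:
drive_tool([
  {"dx": 0, "dy": 0, "dz": 0, "wx": 0, "wy": 0, "wz": 0.2, "hand": 0},
  {"dx": 0, "dy": 0, "dz": 0, "wx": 0, "wy": 0, "wz": 0.4, "hand": 0},
])

```text
clock: 8.6
eef_pos: [0.5719, -0.0618, 0.2053]
tool_rot: [-0.007, 1.0, 0.0, 0.0]
ft_force: [0.3, 0.8, 5.6]
grip_width: 0.0176
grasp_force: 59.0
```

```bash
python3 s.py
```

```text
8.6 yaw 0.79 [ 0.5719 -0.0618  0.2053] F [0.28 0.84 5.55] M [0.036 0.075 0.029] tau6 -0.109 0.017649234031103002 58.982868790626526
```

Call:
drive_tool([
  {"dx": 0, "dy": 0, "dz": 0, "wx": 0, "wy": 0, "wz": 0.2, "hand": 0},
  {"dx": 0, "dy": 0, "dz": 0, "wx": 0, "wy": 0, "wz": 0.4, "hand": 0},
])

```text
clock: 8.8
eef_pos: [0.5719, -0.0618, 0.2053]
tool_rot: [0.011, 1.0, 0.0, 0.0]
ft_force: [0.4, 1.0, 5.7]
grip_width: 0.0175
grasp_force: 59.0
```

```bash
python3 s.py
```

```text
8.8 yaw -1.21 [ 0.5719 -0.0618  0.2053] F [0.4  0.96 5.71] M [ 0.036  0.055 -0.008] tau6 -0.108 0.017543830986094182 58.979968428611755
```

No stop after 17.5°, beyond the play. Continuing 10° more, then checking torque and that the cap follows.

Call:
drive_tool([
  {"dx": 0, "dy": 0, "dz": 0, "wx": 0, "wy": 0, "wz": 0.4, "hand": 0},
  {"dx": 0, "dy": 0, "dz": 0, "wx": 0, "wy": 0, "wz": 0.8, "hand": 0},
  {"dx": 0, "dy": 0, "dz": 0, "wx": 0, "wy": 0, "wz": 1.2, "hand": 0},
  {"dx": 0, "dy": 0, "dz": 0, "wx": 0, "wy": 0, "wz": 1.6, "hand": 0},
  {"dx": 0, "dy": 0, "dz": 0, "wx": 0, "wy": 0, "wz": 2, "hand": 0},
])

```text
clock: 9.3
eef_pos: [0.5719, -0.0618, 0.2053]
tool_rot: [0.098, 0.995, 0.0, 0.001]
ft_force: [-0.1, 0.2, 4.5]
grip_width: 0.0178
grasp_force: 59.0
```

```bash
python3 s.py; python3 - <<'E'
from h import *
save('w4',bot.camera('wrist'))
E
```

```text
9.3 yaw -11.25 [ 0.5719 -0.0618  0.2053] F [-0.05  0.24  4.49] M [ 0.055 -0.008  0.016] tau6 -0.252 0.017811812990129555 58.983920216560364
```

View pics/w4.png

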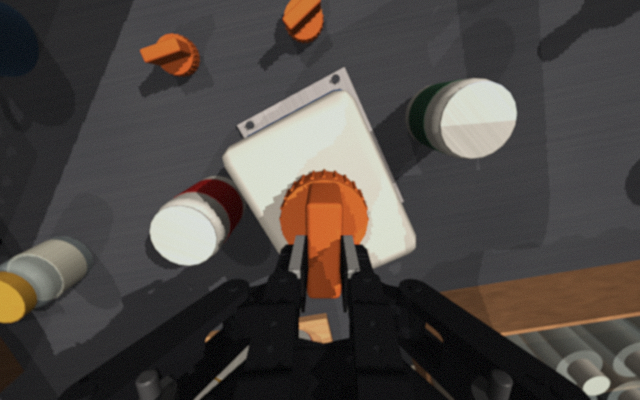

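The bar (column 324) stays in line with the gripper while the canister appears turned, so the cap follows freely. Turning on to about 80°.

Call:
drive_tool([
  {"dx": 0, "dy": 0, "dz": 0, "wx": 0, "wy": 0, "wz": 0.7, "hand": 0},
  {"dx": 0, "dy": 0, "dz": 0, "wx": 0, "wy": 0, "wz": 1.4, "hand": 0},
  {"dx": 0, "dy": 0, "dz": 0, "wx": 0, "wy": 0, "wz": 2.1, "hand": 0},
  {"dx": 0, "dy": 0, "dz": 0, "wx": 0, "wy": 0, "wz": 2.8, "hand": 0},
  {"dx": 0, "dy": 0, "dz": 0, "wx": 0, "wy": 0, "wz": 3.5, "hand": 0},
  {"dx": 0, "dy": 0, "dz": 0, "wx": 0, "wy": 0, "wz": 4.2, "hand": 0},
  {"dx": 0, "dy": 0, "dz": 0, "wx": 0, "wy": 0, "wz": 4.9, "hand": 0},
  {"dx": 0, "dy": 0, "dz": 0, "wx": 0, "wy": 0, "wz": 5.6, "hand": 0},
  {"dx": 0, "dy": 0, "dz": 0, "wx": 0, "wy": 0, "wz": 6.3, "hand": 0},
  {"dx": 0, "dy": 0, "dz": 0, "wx": 0, "wy": 0, "wz": 7, "hand": 0},
  {"dx": 0, "dy": 0, "dz": 0, "wx": 0, "wy": 0, "wz": 7.7, "hand": 0},
  {"dx": 0, "dy": 0, "dz": 0, "wx": 0, "wy": 0, "wz": 8.4, "hand": 0},
  {"dx": 0, "dy": 0, "dz": 0, "wx": 0, "wy": 0, "wz": 9.1, "hand": 0},
  {"dx": 0, "dy": 0, "dz": 0, "wx": 0, "wy": 0, "wz": 9.8, "hand": 0},
  {"dx": 0, "dy": 0, "dz": 0, "wx": 0, "wy": 0, "wz": 10.7, "hand": 0},
  {"dx": 0, "dy": 0, "dz": 0, "wx": 0, "wy": 0, "wz": 10.7, "hand": 0},
  {"dx": 0, "dy": 0, "dz": 0, "wx": 0, "wy": 0, "wz": 10.7, "hand": 0},
])

```text
clock: 11.05
eef_pos: [0.572, -0.0618, 0.2053]
tool_rot: [0.535, 0.845, 0.0, 0.0]
ft_force: [0.0, 0.1, 4.6]
grip_width: 0.0175
grasp_force: 59.0
```

```bash
python3 s.py; python3 - <<'E'
from h import *
save('w5',bot.camera('wrist'))
E
```

```text
11.05 yaw -64.65 [ 0.572  -0.0618  0.2053] F [0.03 0.12 4.58] M [ 0.056 -0.017 -0.048] tau6 -0.027 0.0175266856984721 59.00832653045654
```

View pics/w5.png

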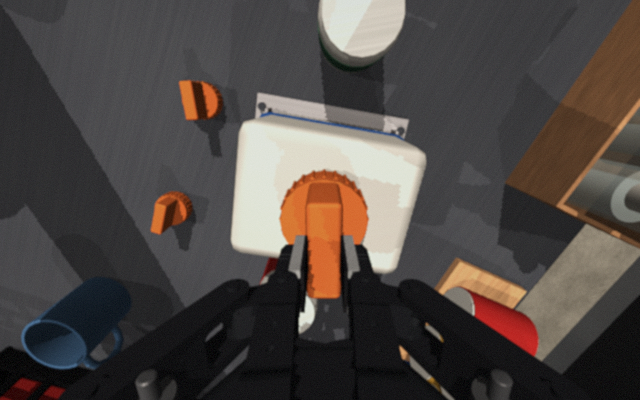

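The bar is still aligned with the gripper, about 80° off the canister's long side (edge about 10° off horizontal). Lifting a few mm to test.

Call:
drive_tool([
  {"dx": 0, "dy": 0, "dz": -0.03, "wx": 0, "wy": 0, "wz": 0, "hand": 0},
  {"dx": 0, "dy": 0, "dz": -0.06, "wx": 0, "wy": 0, "wz": 0, "hand": 0},
  {"dx": 0, "dy": 0, "dz": -0.09, "wx": 0, "wy": 0, "wz": 0, "hand": 0},
])

```text
clock: 11.4
eef_pos: [0.5709, -0.0618, 0.2083]
tool_rot: [0.535, 0.845, -0.001, -0.001]
ft_force: [0.1, -1.2, -1.4]
grip_width: 0.0176
grasp_force: 58.7
```

```bash
python3 s.py
```

```text
11.4 yaw -64.62 [ 0.5709 -0.0618  0.2083] F [ 0.07 -1.21 -1.42] M [-0.039 -0.01  -0.029] tau6 0.001 0.017588228829303672 58.69442403316498
```

Force is just the cap's weight (-1.4 N), so it is free. Lifting.

Call:
drive_tool([
  {"dx": 0, "dy": 0, "dz": -0.1, "wx": 0, "wy": 0, "wz": 0, "hand": 0},
  {"dx": 0, "dy": 0, "dz": -0.2, "wx": 0, "wy": 0, "wz": 0, "hand": 0},
  {"dx": 0, "dy": 0, "dz": -0.35, "wx": 0, "wy": 0, "wz": 0, "hand": 0},
  {"dx": 0, "dy": 0, "dz": -0.5, "wx": 0, "wy": 0, "wz": 0, "hand": 0},
  {"dx": 0, "dy": 0, "dz": -0.7, "wx": 0, "wy": 0, "wz": 0, "hand": 0},
  {"dx": 0, "dy": 0, "dz": -0.9, "wx": 0, "wy": 0, "wz": 0, "hand": 0},
  {"dx": 0, "dy": 0, "dz": -1.1, "wx": 0, "wy": 0, "wz": 0, "hand": 0},
  {"dx": 0, "dy": 0, "dz": -1.3, "wx": 0, "wy": 0, "wz": 0, "hand": 0},
  {"dx": 0, "dy": 0, "dz": -1.5, "wx": 0, "wy": 0, "wz": 0, "hand": 0},
  {"dx": 0, "dy": 0, "dz": -1.7, "wx": 0, "wy": 0, "wz": 0, "hand": 0},
  {"dx": 0, "dy": 0, "dz": -1.9, "wx": 0, "wy": 0, "wz": 0, "hand": 0},
  {"dx": 0, "dy": 0, "dz": -2.05, "wx": 0, "wy": 0, "wz": 0, "hand": 0},
  {"dx": 0, "dy": 0, "dz": -2.15, "wx": 0, "wy": 0, "wz": 0, "hand": 0},
  {"dx": 0, "dy": 0, "dz": -2.2, "wx": 0, "wy": 0, "wz": 0, "hand": 0},
  {"dx": 0, "dy": 0, "dz": -2.2, "wx": 0, "wy": 0, "wz": 0, "hand": 0},
  {"dx": 0, "dy": 0, "dz": -2.2, "wx": 0, "wy": 0, "wz": 0, "hand": 0},
  {"dx": 0, "dy": 0, "dz": -2.2, "wx": 0, "wy": 0, "wz": 0, "hand": 0},
  {"dx": 0, "dy": 0, "dz": -2.2, "wx": 0, "wy": 0, "wz": 0, "hand": 0},
  {"dx": 0, "dy": 0, "dz": -2.2, "wx": 0, "wy": 0, "wz": 0, "hand": 0},
])

```text
clock: 13.3
eef_pos: [0.5714, -0.0619, 0.3192]
tool_rot: [0.534, 0.845, -0.0, -0.0]
ft_force: [0.1, -0.3, -2.0]
grip_width: 0.0177
grasp_force: 58.7
```

```bash
python3 s.py; python3 - <<'E'
from h import *
save('s6',cv2.resize(bot.camera('side')[100:290,250:470],None,fx=3,fy=3,interpolation=2))
E
```

```text
13.3 yaw -64.61 [ 0.5714 -0.0619  0.3192] F [ 0.1  -0.28 -1.99] M [-0.019 -0.012  0.029] tau6 0.0 0.01774490426555559 58.729278445243835
```

View pics/s6.png

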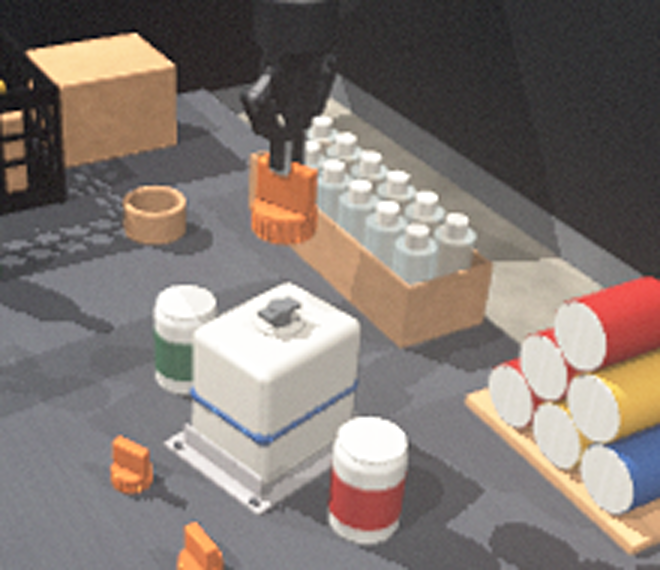

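The cap (crop (284,200)) hangs upright above the open neck (crop (281,312)) and is still. Lift is about 114 mm, so there is about 9 cm of clear air.

```bash
python3 -c "
from workcell import bot
print(bot.job_done())"
```

```text
the job is handed in; nothing more can be done
None
```

The job is handed in: the cap turned about 80° clockwise seen from above without meeting a stop, lifted off freely, and is held upright and still about 9 cm above the open mouth, with nothing else on the table touched; no verdict came back, so I can't confirm it was judged a pass.

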